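# Move the battery pack from the charger to the work light

### The job

Move the charged blue battery pack from the grey charger to the yellow work light: press the charger's red button so that the pack springs out, draw it back along the rails and lift it off, set it on the work light's runway and push it along the rails until the catch clicks up behind it and holds it fully home. Keep the pack upright all the time, and do not disturb the green tin, the plane and the tape measure.

Things in the scene. Friction and masses are not known exactly. Their poses are not given: they have to be found in the camera images.
- pack_center (a point): centre of the blue battery pack, 80 (x) x 56 (y) x 62 (z) mm, about 0.45 kg. Its foot is a flange 56 wide, 6 high, with a groove above it (6 to 13 mm up); from 13 mm up its sides are flat, to be gripped across y. Its x axis points the way it slides home. It starts latched in the charger, its axes along the charger's.
- charger: grey charger with a rail dock, fixed to the bench; grey housing at the end of the rail (x = 80 to 116 mm, 72 high, green light on top). Origin on the bench; the rail runs along its x axis, +x (away from the robot) is the way home. Dock 84 mm wide, x = -95 to 80, and a button housing on its right side (y = -46 to -78).
- lamp: yellow cordless work light, fixed to the bench, with the same dock as the charger, empty, plunger out; at the end of the rail (x = 80 to 116 mm) a yellow housing with a black lamp head 104 mm wide and a handle, 151 high. Origin on the bench; the rail runs along its x axis, +x (away from the robot) is the way home.
- lamp_mouth (a point): on the work light's runway: deck 18 mm above the bench, x = -95 to -28 in the dock's frame, between flared guides (80 mm apart narrowing to 60, 26 high). This point (x = -68, y = 0, z = 18) lies below the centre of a pack set down just short of the rails, its axes along the dock's; further on the rail lips bar it from above.
- charger_mouth (a point): the same point on the charger's runway. From x = -28 to 79 both docks have rails: walls 60 mm apart inside, with inward lips 44 apart (tops 29 mm above the bench) over the pack's flange, 2 mm play each side. A pack can be lifted off only once its centre is drawn back to x = -68 or less.
- charger_seat (a point): where the pack's centre is when latched in the charger (x = 35, y = 0, z = 49 mm in its frame). A damped spring plunger in the end wall (3 to 5 N) pushes an unlatched pack back until its centre is at x = 11, in about half a second; there it still stands in the rails.
- lamp_seat (a point): where the pack's centre is when latched in the work light (x = 35, y = 0, z = 49 mm in its frame). A ramped steel catch in the deck (x = -21 to -5) is pushed down by the pack and jumps up behind its rear face once its centre passes x = 35; it can go 3 mm further, to a firm stop. Pushing home takes about 6 to 10 N.
- charger_button (a point): top centre of the charger's red release button, 26 x 22 mm, at x = -12, y = -64 in its frame, 36 mm above the bench. Pressed straight down (10 mm, 2 to 5 N) it lowers the catch and the plunger drives the pack out; it springs back up when let go. The point moves with the button.
- lamp_button (a point): top centre of the work light's red release button, the same as the charger's. It need not be pressed.
- charger_catch (a joint): travel of the charger's catch and red button, m: 0 = up (latching), 0.010 = pressed fully down (lets the pack out)
- lamp_catch (a joint): travel of the work light's catch and red button, m: 0 = up (latching), 0.010 = fully down; a pack passing over it holds it down
- rivet_tin: round green lidded tin, 78 mm across, 44 mm high, a bystander; origin at the centre of its underside
- block_plane: block plane, 51 x 159 x 59 mm, a bystander; origin at the centre of its underside
- tape_measure: black and yellow tape measure, 64 x 66 x 34 mm, a bystander; origin at the centre of its underside

How it is judged:
By the outcome, as a careful person would: the job done as asked, in the order asked, and still so for the second after the job is handed in, with the robot touching nothing.
It also fails if it takes over 69 s, if anything falls off the work surface, if the arm or the gripper's body presses on something with over 40 N, if the wrist force passes 120 N, or if a joint passes its speed limit or range.

### The arm

A 6-joint arm with a two-finger parallel gripper is mounted at the origin on a cart in front of the work surface, level with it; the furniture and walls round the work are solid. World frame = base frame: x ahead of the robot, y to its left, z up, the work surface at z = 0. Lengths are in m, angles in rad, forces in N, time in s.
With the tool pointing down it reaches from about 0.35 to 0.925 m from the base axis. Payload 6.4 kg.
Tool frame: the origin (TCP) lies on the centre line of the jaws, within the pads' length; the fingertips stand 22 mm ahead of it and the grasp point (between the pads) lies 3 mm ahead of it; z points along the fingers, y is the line along which they close (so a half turn about z gives the same grasp; the last joint's range is limited). The gripper opens to 94 mm and grips with 3 to 60 N. Pads are 16 mm wide; open, the fingers measure 119 mm over their backs; the gripper's body (75 mm by 177 mm) begins 78 mm behind the grasp point.
Start: joints at [1.137, 0.245, 1.558, -0, 1.339, -0.174], TCP at [0.167, 0.628, 0.227] pointing down, gripper open.
Joint ranges: [-3.13, 3.13], [-1.02, 2.26], [0.13, 2.54], [-0.95, 4.09], [0.21, 2.88], [-2.74, 2.74]. Speed limits (rad/s): [2.57, 2.57, 3.14, 3.14, 3.14, 3.14].

### API

Orientations are given as a unit quaternion [w, x, y, z].
In Python, from rig import r gives the robot as it stands.
- The arm moves only by the tool apply_moves, never from a script. Its arguments are lists of equal length, an entry for each row: "fingers": the finger opening in mm, from 0 to 94; "dp": the shift along the tool's x, y, z in mm, a list of three; "rot": the turn, a rotation vector about the tool's x, y, z in degrees, a list of three. A call has 1 to 12 rows; each row shifts and turns the commanded pose from where the row before left it, along the tool's axes as they then stand; what a row does not reach is not made up. A row lasts 1/12 s, in which the tool goes at most 41.7 mm and 7.16 degrees, less where a joint would pass 70% of its speed; a pose out of reach is approached as far as the arm can. A call with a gripper value outside its range is refused whole. The fingers move at their own pace and stop on an object; "squeeze" is the grip in N (left out, the last holds). Time passes only in rows, so rows that do not move let the fingers close. It gives the time, the measured TCP pose, the force and the opening at its end, in the units of the state.
- r.sense(): the state, without advancing time (a new reading comes with each control period).
- r.grab_frame(name): name is "scene" or "top"; returns the picture (400x640x3 uint8, red, green, blue); there is no depth.
- r.calibration(name): a dict with "intrinsics" (3x3 intrinsics, pixels), "k1" (the pictures are not rectified: a ray, as slopes to the right and down, at radius r is drawn at 1 + k1 r^2 times it, then the intrinsics apply), "rvec" (rotation vector, rad) and "tvec" (3), from world to camera coordinates, as OpenCV has them. Camera axes: x right, y down, z forward; pixel columns grow to the right and rows downward; lengths in m; the calibration is good to about 2 mm. A picture is of the moment at which its call begins. calibration takes no time and is no camera call.
- r.hand_in(): hands the job in, once; it reports no verdict.
The state is a dict: "clock": time; "qpos": joint angles; "dq": joint speeds; "joint_torque": joint torques, N m; "eef_pos": TCP position; "ee_rot": TCP orientation; "wrist_force": force on the tool from outside, world axes, zero at the start; "wrist_torque": the same for the moment, N m; "gripper_width": opening from 0.0 (shut) to 1.0 (fully open).
Only numpy, scipy, OpenCV 4.12 (cv2) and the standard library are available. Lean on these libraries where they do the work, as an engineer would, in place of code of your own. Each camera call takes 0.05 s, during which the arm holds its last target. There are 200 camera calls.

## Working session

There is one attempt and no reset: what is moved stays moved. The work goes in short steps, Python scripts to look and compute and a tool call to move; the robot and the scene stay as the last step left them, time stands still between calls to the robot, and variables do not carry over. Pictures are saved under pics/ and viewed, on a budget of 10 in all, crops included, one or two more only if the job needs it, and the job is handed in when it is done.

Besides the shell and the picture viewer there is one more tool, called after "Call:" as name(argument=value, ...) on one line, values as JSON. apply_moves: Moves the arm, as the interface text tells. Its arguments: {"type":"object","properties":{"fingers":{"type":"array","items":{"type":"number"}},"dp":{"type":"array","items":{"type":"array","items":{"type":"number"}}},"rot":{"type":"array","items":{"type":"array","items":{"type":"number"}}},"squeeze":{"type":"number"}},"required":["fingers","dp","rot"]}

```bash
mkdir -p pics; ls; python3 - <<'E'
from rig import r
import cv2
for n in("scene","top"):
    im=r.grab_frame(n); cv2.imwrite(f"pics/{n}0.png",im[:,:,::-1]); c=r.calibration(n); print(n,c)
print(r.sense())
E
```

```text
pics
scene {'intrinsics': array([[432.99361077,   0.        , 313.30982311],
       [  0.        , 432.99361077, 198.9793984 ],
       [  0.        ,   0.        ,   1.        ]]), 'k1': -0.024219299157124414, 'rvec': array([ 2.15229059, -1.03151609,  0.46334025]), 'tvec': array([-0.30685323,  0.4068278 ,  0.67041064])}
top {'intrinsics': array([[410.63942362,   0.        , 324.53207852],
       [  0.        , 410.63942362, 203.68190971],
       [  0.        ,   0.        ,   1.        ]]), 'k1': -0.004579074525234986, 'rvec': array([ 2.42493567, -1.70687755,  0.17019156]), 'tvec': array([-0.13810588,  0.57918268,  1.10835519])}
{'clock': 0.1, 'qpos': array([ 1.13687667e+00,  2.45727937e-01,  1.55884836e+00, -1.78604240e-06,
        1.33868351e+00, -1.74054366e-01]), 'dq': array([-2.97211673e-04,  6.08257267e-05, -2.64201618e-03,  1.45324798e-03,
       -5.67812313e-04,  4.75630960e-04]), 'joint_torque': array([ 1.82406884e-04, -4.16913986e+01, -3.15525842e+01,  6.85569760e-02,
        3.10276228e-02, -5.64762649e-05]), 'eef_pos': array([0.16677786, 0.62774058, 0.22648946]), 'ee_rot': array([-2.48683415e-04,  1.29567104e-01,  9.91570305e-01, -7.95619899e-04]), 'wrist_force': array([-0.10778875,  0.58367749,  0.20141095]), 'wrist_torque': array([-0.00390377, -0.00037261, -0.00154383]), 'gripper_width': 1.0042802120330754}
```

View pics/scene0.png

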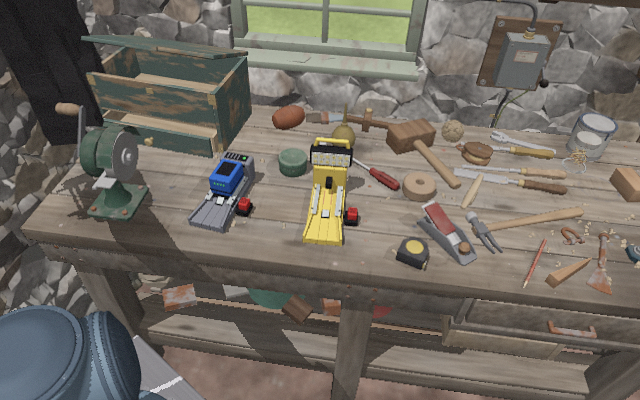

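View pics/top0.png

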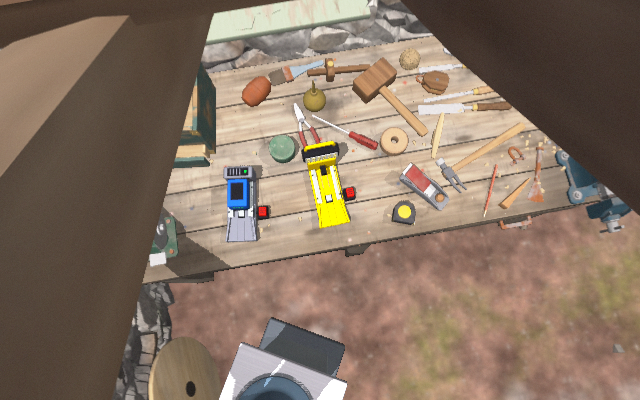

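The scene view shows the blue pack in the grey charger at about (228,178), with the yellow lamp at (328,195). In the top view they are at (240,200) and (327,185), and the red buttons are at (263,212) and (349,193). Next I'll enlarge both views and measure.

```bash
cat > h.py <<'E'
import numpy as np, cv2
from rig import r
def cam(n):
    c=r.calibration(n); R=cv2.Rodrigues(c["rvec"])[0]; return c["intrinsics"],c["k1"],R,np.array(c["tvec"])
def ray(n,p):
    K,k,R,t=cam(n)
    u=cv2.undistortPoints(np.array([[p]],float),K,np.array([k,0,0,0,0.]))[0,0]
    d=R.T@np.array([u[0],u[1],1]); return -R.T@t,d/np.linalg.norm(d)
def onz(n,p,z):
    o,d=ray(n,p); return o+d*(z-o[2])/d[2]
def tri(p1,p2,n1="scene",n2="top"):
    a,d=ray(n1,p1); b,e=ray(n2,p2)
    s=np.linalg.lstsq(np.c_[d,-e],b-a,rcond=None)[0]; P=a+s[0]*d;Q=b+s[1]*e
    return (P+Q)/2,np.linalg.norm(P-Q)
def proj(n,P):
    K,k,R,t=cam(n); return cv2.projectPoints(np.atleast_2d(P).astype(float),cv2.Rodrigues(R)[0],t,K,np.array([k,0,0,0,0.]))[0][:,0]
def blobs(im,lo,hi,box,amin=15):
    h=cv2.cvtColor(im,cv2.COLOR_RGB2HSV); m=cv2.inRange(h,np.array(lo),np.array(hi))
    M=np.zeros_like(m); x0,y0,x1,y1=box; M[y0:y1,x0:x1]=m[y0:y1,x0:x1]
    n,l,s,c=cv2.connectedComponentsWithStats(M)
    return [(s[i,4],c[i].round(1),s[i,:4]) for i in range(1,n) if s[i,4]>=amin],M
E
python3 - <<'E'
from h import *
S=cv2.imread("pics/scene0.png");T=cv2.imread("pics/top0.png")
cv2.imwrite("pics/cs.png",cv2.resize(S[130:250,185:365],None,fx=4.4,fy=4.4,interpolation=cv2.INTER_CUBIC))
cv2.imwrite("pics/ct.png",cv2.resize(T[135:245,215:365],None,fx=5.3,fy=5.3,interpolation=cv2.INTER_CUBIC))
for im,b in((S,(185,130,365,250)),(T,(215,135,365,245))):
    im=im[:,:,::-1].copy()
    print("red",blobs(im,(0,150,100),(6,255,255),b)[0]); print("blue",blobs(im,(105,120,60),(125,255,255),b)[0]);print("yel",blobs(im,(22,150,80),(32,255,255),b)[0])
E
```

```text
red [(np.int32(105), array([243.6, 203.3]), array([238, 197,  12,  14], dtype=int32)), (np.int32(102), array([351.8, 213.3]), array([347, 207,  10,  13], dtype=int32))]
blue [(np.int32(706), array([226.1, 178.7]), array([209, 159,  35,  37], dtype=int32))]
yel [(np.int32(27), array([343.7, 183.4]), array([341, 173,   5,  22], dtype=int32)), (np.int32(31), array([319.8, 190.7]), array([318, 181,   7,  24], dtype=int32)), (np.int32(28), array([334.2, 187.9]), array([331, 183,   9,  10], dtype=int32))]
red [(np.int32(48), array([356.7, 139.2]), array([349, 135,  16,  10], dtype=int32)), (np.int32(18), array([360.7, 136.6]), array([358, 135,   7,   4], dtype=int32)), (np.int32(69), array([349.7, 192.2]), array([346, 187,   9,  11], dtype=int32)), (np.int32(70), array([262., 211.]), array([258, 207,   9,   9], dtype=int32))]
blue [(np.int32(452), array([238.2, 194.7]), array([227, 179,  22,  31], dtype=int32))]
yel [(np.int32(139), array([319.1, 145.2]), array([304, 141,  32,  11], dtype=int32)), (np.int32(1479), array([327.9, 195.3]), array([307, 157,  43,  72], dtype=int32))]
```

View pics/cs.png

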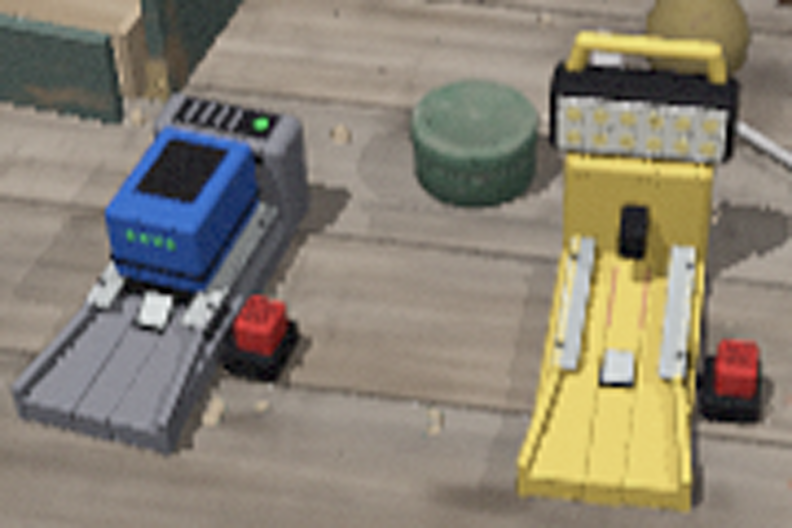

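View pics/ct.png

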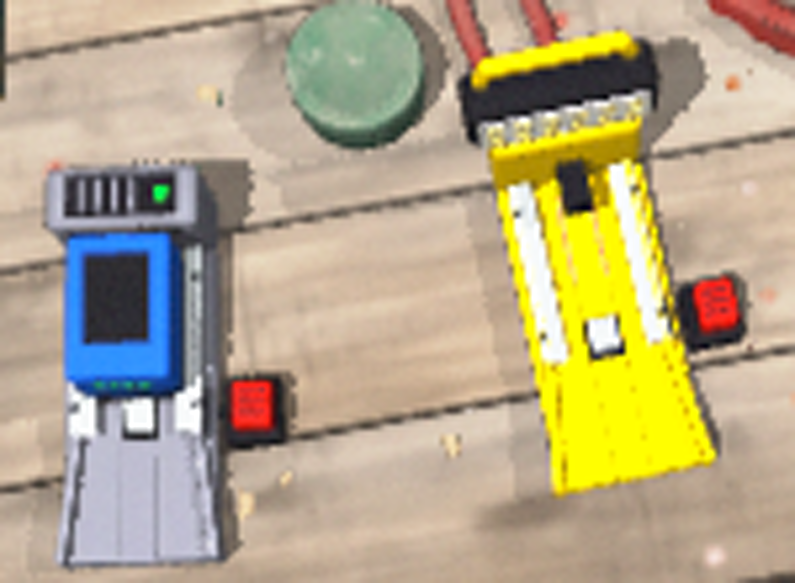

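The crops are clear. The steel rails, catches and buttons are visible on both docks, and the pack top is visible too. Next I'll fit the white rails by mask, cast them onto their known heights, and check sizes.

```bash
python3 - <<'E'
from h import *
S=cv2.imread("pics/scene0.png")[:,:,::-1].copy();T=cv2.imread("pics/top0.png")[:,:,::-1].copy()
f=lambda c:((c[0]+.5)/4.4-.5+185,(c[1]+.5)/4.4-.5+130)
g=lambda c:((c[0]+.5)/5.3-.5+215,(c[1]+.5)/5.3-.5+135)
ang=lambda a,b:np.degrees(np.arctan2((b-a)[1],(b-a)[0]))
print("LAMP rails z29")
for n,F,pts in(("top",g,[(555,360),(656,338),(518,183),(621,162)]),("scene",f,[(571,374),(673,375),(585,238),(682,248)])):
    P=[onz(n,F(p),.029) for p in pts]; print(n,np.round(P,4)[:,:2].tolist())
    a=(P[0]+P[1])/2;b=(P[2]+P[3])/2; print(" len",np.linalg.norm(b-a),"w",np.linalg.norm(P[0]-P[1]),np.linalg.norm(P[2]-P[3]),"yaw",ang(a,b),"near",a,"far",b)
for n,im,b in(("scene",S,(185,130,365,250)),("top",T,(215,160,365,245))):
    bl,M=blobs(im,(0,0,170),(179,50,255),b,5)
    for x in bl: 
        if x[2][1]>165: print(n,x[0],x[1],x[2].tolist(),onz(n,x[1],.029).round(4))
print("buttons tri:",tri(f((261,327)),g((252,402))),tri(f((738,369)),g((715,304))))
for n,F,pc,pl in(("top",g,(252,400),(714,302)),("scene",f,(263,309),(740,353))): print(n,"btn z36",onz(n,F(pc),.036).round(4),onz(n,F(pl),.036).round(4))
print("CH front deck z18")
for n,F,pts in(("top",g,[(60,558),(220,558),(555,490),(716,458)]),("scene",f,[(18,403),(165,440),(522,482),(692,492)])):
    print(n,[onz(n,F(p),.020).round(4)[:2].tolist() for p in pts])
print("CH rail near ends; z29")
for n,F,pts in(("top",g,[(82,437),(190,434)]),("scene",f,[(97,303),(200,322)])): print(n,[onz(n,F(p),.029).round(4)[:2].tolist() for p in pts])
print("pack top z80 corners FL FR BR BL")
for n,F,pts in(("top",g,[(66,376),(183,380),(180,236),(68,236)]),("scene",f,[(107,205),(220,228),(252,155),(160,130)])): print(n,[onz(n,F(p),.080).round(4)[:2].tolist() for p in pts])
E
```

```text
LAMP rails z29
top [[0.5959, 0.0832], [0.6264, 0.0349], [0.6843, 0.1373], [0.7153, 0.087]]
 len 0.10336848959810904 w 0.057110706559789275 0.05908189290347231 yaw 30.899176873514023 near [0.61113046 0.05908429 0.029     ] far [0.69982809 0.112167   0.029     ]
scene [[0.591, 0.0731], [0.6251, 0.0304], [0.6817, 0.1343], [0.7105, 0.086]]
 len 0.10564874583096172 w 0.05472917238576418 0.056206908563454325 yaw 33.53656090469042 near [0.6080428  0.05176265 0.029     ] far [0.69610457 0.11013031 0.029     ]
scene 62 [193.4 172.2] [185, 170, 18, 5] [0.5115 0.4105 0.029 ]
scene 6 [309.7 173.3] [308, 172, 4, 3] [0.7006 0.175  0.029 ]
scene 117 [315.5 199.1] [312, 184, 8, 30] [0.6341 0.1036 0.029 ]
scene 7 [363.  186.4] [361, 185, 4, 3] [0.747  0.0393 0.029 ]
scene 10 [258.1 188. ] [256, 187, 5, 4] [0.5741 0.2392 0.029 ]
scene 156 [338.4 200.4] [335, 186, 8, 30] [0.6661 0.0576 0.029 ]
scene 6 [353.5 190. ] [351, 189, 6, 3] [0.7205 0.0503 0.029 ]
scene 15 [358.8 191. ] [355, 189, 8, 4] [0.726  0.0379 0.029 ]
scene 35 [208.6 194.9] [205, 190, 8, 9] [0.4787 0.3155 0.029 ]
scene 41 [219.9 199.8] [
[... 1704 characters left out ...]
.float64(0.0007564411231525509)) (array([0.65796322, 0.01040856, 0.02047346]), np.float64(0.0009449851040758864))
top btn z36 [0.5178 0.2309 0.036 ] [0.6548 0.0113 0.036 ]
scene btn z36 [0.5173 0.2299 0.036 ] [0.6556 0.0085 0.036 ]
CH front deck z18
top [[0.4027, 0.3009], [0.4322, 0.2186], [0.5291, 0.0592], [0.5757, -0.0181]]
scene [[0.3945, 0.2921], [0.4257, 0.2125], [0.5215, 0.0502], [0.5713, -0.0214]]
CH rail near ends; z29
top [[0.468, 0.3126], [0.4895, 0.2575]]
scene [[0.4672, 0.3096], [0.4928, 0.2548]]
pack top z80 corners FL FR BR BL
top [[0.4911, 0.3186], [0.5099, 0.2596], [0.5822, 0.2904], [0.562, 0.3469]]
scene [[0.4916, 0.3176], [0.5174, 0.2568], [0.572, 0.2873], [0.5545, 0.3434]]
```

```bash
cat > fit.py <<'E'
from h import *
from scipy.optimize import least_squares
f=lambda c:((c[0]+.5)/4.4-.5+185,(c[1]+.5)/4.4-.5+130)
g=lambda c:((c[0]+.5)/5.3-.5+215,(c[1]+.5)/5.3-.5+135)
B=(-12,-64,36);NL=(-28,28.5,29);NR=(-28,-28.5,29);FL=(79,28.5,29);FR=(79,-28.5,29);CL=(-95,42,0);CR=(-95,-42,0);ML=(25.5,28.5,29);MR=(25.5,-28.5,29)
D={"lamp":[("top",B,g((714,302))),("top",NL,g((555,360))),("top",NR,g((656,338))),("top",FL,g((518,183))),("top",FR,g((621,162))),("top",CL,g((556,493))),("top",CR,g((716,463))),("top",ML,(315.9,185.8)),("top",MR,(334.6,182.4)),
 ("scene",B,f((740,353))),("scene",NL,f((571,374))),("scene",NR,f((673,375))),("scene",FL,f((585,238))),("scene",FR,f((682,248))),("scene",CL,f((521,496))),("scene",CR,f((690,508))),("scene",ML,(315.5,199.1)),("scene",MR,(338.4,200.4))],
"charger":[("top",B,g((252,400))),("top",NL,g((82,437))),("top",NR,g((190,434))),("top",CL,g((58,566))),("top",CR,g((220,566))),
 ("top",(-2,28,80),g((66,378))),("top",(-2,-28,80),g((183,382))) ,("top",(75,28,80),g((68,236))),("top",(75,-28,80),g((180,236))),
 ("scene",B,f((263,309))),("scene",NL,f((97,303))),("scene",NR,f((200,322))),("scene",CL,f((20,416))),("scene",CR,f((166,452)))]}
def W(q,P): 
    c,s=np.cos(q[2]),np.sin(q[2]); return np.array([q[0]+(c*P[0]-s*P[1])/1e3,q[1]+(s*P[0]+c*P[1])/1e3,P[2]/1e3])
if __name__=="__main__":
  for k,x0 in(("lamp",[.633,.072,.54]),("charger",[.505,.294,.375])):
    for sel in("both","top","scene"):
        d=[e for e in D[k] if sel in("both",e[0])]
        F=lambda q:np.concatenate([proj(n,W(q,P))[0]-p for n,P,p in d])
        s=least_squares(F,x0,loss="soft_l1"); print(k,sel,s.x.round(4),np.degrees(s.x[2]).round(2),np.sqrt(np.mean(s.fun**2)).round(2))
        if sel=="both": print(F(s.x).reshape(-1,2).round(1).tolist())
E
python3 fit.py
```

```text
lamp both [0.6324 0.07   0.5642] 32.33 0.83
[[0.8, -0.3], [1.0, 1.2], [1.0, 1.2], [0.3, 0.2], [-0.5, 0.2], [1.4, 0.8], [-1.1, 0.3], [0.5, 0.6], [0.7, -0.1], [-0.2, -0.4], [-1.3, -1.7], [-0.5, 0.2], [-0.1, -0.8], [0.2, -1.2], [0.9, -0.5], [-1.1, 0.1], [-0.2, -1.7], [0.1, -1.0]]
lamp top [0.6332 0.0721 0.548 ] 31.4 0.63
lamp scene [0.6307 0.068  0.5745] 32.91 0.66
charger both [0.504  0.2935 0.3583] 20.53 0.93
[[0.2, 1.0], [0.7, 0.3], [-0.1, 0.6], [2.1, 0.2], [0.1, -0.2], [0.0, -0.9], [-2.0, -1.9], [0.6, -0.7], [-0.8, -1.0], [-0.4, 0.6], [-0.0, -0.3], [-2.1, 0.7], [0.9, -0.0], [-0.3, 0.3]]
charger top [0.5033 0.2934 0.348 ] 19.94 0.94
charger scene [0.5048 0.2939 0.3666] 21.0 0.76
```

```bash
cat > go.py <<'E'
from fit import *
from scipy.spatial.transform import Rotation as Ro
CH=(.504,.2935,np.radians(21)); LA=(.632,.071,np.radians(32))
def rel(dock,P,z=None,pr=True):
    s=r.sense(); w,x,y,zz=s["ee_rot"]; R=Ro.from_quat([x,y,zz,w])
    T=W(dock,P); a=dock[2]+np.pi
    G=Ro.from_matrix(np.array([[np.cos(a),np.sin(a),0],[np.sin(a),-np.cos(a),0],[0,0,-1]]))
    print("target",T.round(4),"tool dp mm",(R.inv().apply(T-s["eef_pos"])*1e3).round(1),"rotvec deg",np.degrees((R.inv()*G).as_rotvec()).round(2),"dp in target frame",(G.inv().apply(T-s["eef_pos"])*1e3).round(1))
E
python3 - <<'E'
from go import *
rel(CH,(-12,-64,120))
print("vise base",onz("scene",(115,215),0),onz("scene",(145,205),0),onz("scene",(90,210),0))
b=onz("scene",(118,205),0)
for z in(.1,.15,.2,.25,.3): print(z,proj("scene",[b[0],b[1],z]))
print("chest front",onz("scene",(210,150),0),onz("scene",(248,125),0))
print("tin",onz("scene",(293,157),.044),onz("top",(282,148),.044))
E
```

```text
target [0.5157 0.2295 0.12  ] tool dp mm [-439.6 -295.1  106.8] rotvec deg [ -0.09  -0.05 -35.89] dp in target frame [-183.  -496.9  106.5]
vise base [0.30445147 0.46345613 0.        ] [3.71658386e-01 4.36103706e-01 1.11022302e-16] [0.27530085 0.52565765 0.        ]
0.1 [[105.47805087 174.49854057]]
0.15 [[ 98.57751064 157.63025643]]
0.2 [[ 91.19332984 139.53197298]]
0.25 [[ 83.27561308 120.07033429]]
0.3 [[74.76792474 99.09316932]]
chest front [0.62526309 0.4797068  0.        ] [0.78438459 0.48457865 0.        ]
tin [0.71045444 0.23999338 0.044     ] [0.71124534 0.24251285 0.044     ]
```

The direct line to the button passes over the vise at about (0.31, 0.47), whose handle stands about 0.25 m high. I'll rise 200 mm and turn first, then cross.

Call:
apply_moves(fingers=[94,94,94,94,94,94,94], dp=[[0,0,-33],[0,0,-33],[0,0,-33],[0,0,-33],[0,0,-33],[0,0,-35],[0,0,0]], rot=[[0,0,-6],[0,0,-6],[0,0,-6],[0,0,-6],[0,0,-6],[0,0,-6],[0,0,0]])

```text
clock: 0.68
eef_pos: [0.1676, 0.6296, 0.4363]
ee_rot: [0.004, -0.185, 0.983, 0.005]
wrist_force: [-0.5, 0.5, 2.1]
gripper_width: 0.997
```

Call:
apply_moves(fingers=[94,94,94,94,94,94,0,0,0,0,0,0], dp=[[-13,-35,0],[-13,-35,0],[-13,-35,0],[-13,-35,0],[-13,-35,0],[-13,-35,0],[-13,-35,0],[-13,-35,0],[-13,-35,0],[-13,-35,0],[-13,-35,0],[-13,-35,0]], rot=[[0,0,0],[0,0,0],[0,0,0],[0,0,0],[0,0,0],[0,0,0],[0,0,0],[0,0,0],[0,0,0],[0,0,0],[0,0,0],[0,0,0]])

```text
clock: 1.68
eef_pos: [0.4645, 0.291, 0.4266]
ee_rot: [-0.0, -0.183, 0.983, -0.0]
wrist_force: [-0.2, 0.4, -0.3]
gripper_width: 0.61
```

```bash
python3 -c "
from go import *
rel(CH,(-12,-64,75)); print(r.sense())"
```

```text
target [0.5157 0.2295 0.075 ] tool dp mm [-26.  -75.8 351.6] rotvec deg [ 0.   -0.05  0.07] dp in target frame [-25.8 -75.8 351.6]
{'clock': 1.6833, 'qpos': array([ 3.52647256e-01, -8.57149629e-02,  1.55304178e+00,  7.19468423e-05,
        1.67518005e+00, -1.58591581e+00]), 'dq': array([-7.89900473e-01,  1.50883186e-01, -1.36615192e-01, -4.19588881e-04,
       -1.02655967e-02, -7.81379460e-01]), 'joint_torque': array([  3.74290735, -31.609869  , -32.78483033,  -0.06711914,
         0.19057014,   0.63911039]), 'eef_pos': array([0.46451347, 0.2909588 , 0.42662646]), 'ee_rot': array([-4.56620724e-04, -1.82852494e-01,  9.83140252e-01, -4.15061542e-05]), 'wrist_force': array([-0.24874266,  0.36567787, -0.30541902]), 'wrist_torque': array([ 0.0419745 , -0.02401311, -0.03156765]), 'gripper_width': 0.6104004256799556}
```

Call:
apply_moves(fingers=[0,0,0,0,0,0,0,0,0,0,0,0], dp=[[-13,-35,10],[-12,-35,25],[0,0,35],[0,0,35],[0,0,35],[0,0,35],[0,0,35],[0,0,35],[0,0,35],[0,0,30],[0,0,20],[0,0,0]], rot=[[0,0,0],[0,0,0],[0,0,0],[0,0,0],[0,0,0],[0,0,0],[0,0,0],[0,0,0],[0,0,0],[0,0,0],[0,0,0],[0,0,0]])

```text
clock: 2.68
eef_pos: [0.5065, 0.2371, 0.0932]
ee_rot: [-0.005, -0.183, 0.983, -0.0]
wrist_force: [-0.4, -0.6, -0.7]
gripper_width: 0.007
```

```bash
python3 -c "
from go import *
rel(CH,(-12,-64,48)); s=r.sense();print(s['gripper_width'],s['eef_pos'])
a=[r.grab_frame(n)[y:y+110,x:x+150,::-1] for n,x,y in(('scene',185,140),('top',215,135))]
cv2.imwrite('pics/p1.png',cv2.resize(np.hstack(a),None,fx=2.66,fy=2.66,interpolation=cv2.INTER_CUBIC))"
```

```text
target [0.5157 0.2295 0.048 ] tool dp mm [ -6.4 -10.5  45.1] rotvec deg [ 0.08 -0.62  0.07] dp in target frame [ -5.9 -10.5  45.2]
0.006629891418846371 [0.5064768  0.2370911  0.09320868]
```

View pics/p1.png

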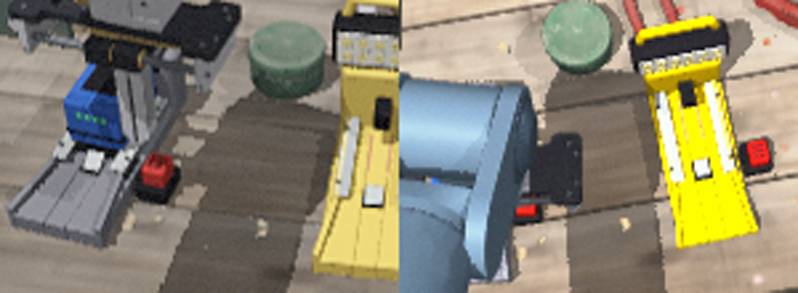

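The picture shows the closed fingertips above and just left of the red button, which matches the 10 mm offset I measured. I'll correct that and press.

Call:
apply_moves(fingers=[0,0,0,0,0,0,0,0,0,0], dp=[[-6,-10.5,0],[0,0,10],[0,0,12],[0,0,8],[0,0,0],[0,0,5],[0,0,4],[0,0,4],[0,0,3],[0,0,0]], rot=[[0,-0.6,0],[0,0,0],[0,0,0],[0,0,0],[0,0,0],[0,0,0],[0,0,0],[0,0,0],[0,0,0],[0,0,0]])

```text
clock: 3.62
eef_pos: [0.5206, 0.2308, 0.0528]
ee_rot: [0.005, -0.183, 0.983, 0.001]
wrist_force: [-0.1, 0.5, 1.0]
gripper_width: 0.006
```

```bash
python3 -c "
from go import *
rel(CH,(-12,-64,48)); s=r.sense();print(s['wrist_force'],s['eef_pos'])
im=r.grab_frame('scene');print(blobs(im,(105,120,60),(125,255,255),(185,130,290,250))[0])"
```

```text
target [0.5157 0.2295 0.048 ] tool dp mm [5.1 0.5 4.8] rotvec deg [0.   0.6  0.12] dp in target frame [5.  0.4 4.8]
[-0.08708902  0.48575174  0.96101552] [0.52057734 0.23083141 0.05282965]
[(np.int32(16), array([219.4, 164.2]), array([217, 162,   5,   5], dtype=int32)), (np.int32(451), array([221.9, 183.5]), array([209, 170,  28,  26], dtype=int32))]
```

Call:
apply_moves(fingers=[0,0,0,0,0], dp=[[4,0,0],[0,0,3],[0,0,2],[0,0,1],[0,0,0]], rot=[[0,0.6,0],[0,0,0],[0,0,0],[0,0,0],[0,0,0]])

```text
clock: 4.08
eef_pos: [0.5172, 0.2293, 0.048]
ee_rot: [0.0, -0.183, 0.983, -0.0]
wrist_force: [-2.6, -1.4, 7.4]
gripper_width: 0.005
```

```bash
python3 -c "
from go import *
rel(CH,(-12,-64,48)); s=r.sense();print(s['wrist_force'],s['eef_pos'])
im=r.grab_frame('scene');print(blobs(im,(105,120,60),(125,255,255),(185,130,290,250))[0])"
```

```text
target [0.5157 0.2295 0.048 ] tool dp mm [1.3 0.7 0. ] rotvec deg [-0.01 -0.    0.12] dp in target frame [1.3 0.7 0. ]
[-2.61335774 -1.37867975  7.3592449 ] [0.5172088  0.22930005 0.04800759]
[(np.int32(17), array([218.2, 166.1]), array([216, 164,   5,   5], dtype=int32)), (np.int32(485), array([220.5, 186.2]), array([207, 172,  30,  27], dtype=int32))]
```

The force has reached 7 N and the blue blob has started to slide. I'll hold for half a second, then let go and rise.

Call:
apply_moves(fingers=[0,0,0,0,0,0,0,0,0,0,0,0], dp=[[0,0,0],[0,0,0],[0,0,0],[0,0,0],[0,0,0],[0,0,0],[0,0,0],[0,0,0],[0,0,-5],[0,0,-20],[0,0,-35],[0,0,-35]], rot=[[0,0,0],[0,0,0],[0,0,0],[0,0,0],[0,0,0],[0,0,0],[0,0,0],[0,0,0],[0,0,0],[0,0,0],[0,0,0],[0,0,0]])

```text
clock: 5.13
eef_pos: [0.5153, 0.2289, 0.1415]
ee_rot: [-0.002, -0.183, 0.983, -0.0]
wrist_force: [1.1, 0.1, 0.3]
gripper_width: 0.008
```

Call:
apply_moves(fingers=[94,94,94,94,94,94], dp=[[0,0,-30],[0,0,0],[0,0,0],[0,0,0],[0,0,0],[0,0,0]], rot=[[0,0,0],[0,0,0],[0,0,0],[0,0,0],[0,0,0],[0,0,0]])

```text
clock: 5.63
eef_pos: [0.5157, 0.229, 0.17]
ee_rot: [-0.002, -0.183, 0.983, -0.0]
wrist_force: [-0.1, -0.4, 0.1]
gripper_width: 0.394
```

```bash
python3 -c "
from go import *
rel(CH,(-1,0,140)); s=r.sense();print(s['wrist_force'],s['eef_pos'])
im=r.grab_frame('scene');print(blobs(im,(105,120,60),(125,255,255),(185,130,290,250))[0])
cv2.imwrite('pics/p2.png',cv2.resize(im[100:250,150:350,::-1],None,fx=4,fy=4,interpolation=cv2.INTER_CUBIC))"
```

```text
target [0.5031 0.2931 0.14  ] tool dp mm [-11.5  64.4  30. ] rotvec deg [ 0.03 -0.21  0.11] dp in target frame [-11.2  64.4  30. ]
[-0.10703502 -0.39125913  0.05123635] [0.5156747  0.22897828 0.16997255]
[(np.int32(751), array([222.1, 184.6]), array([204, 165,  36,  38], dtype=int32))]
```

View pics/p2.png

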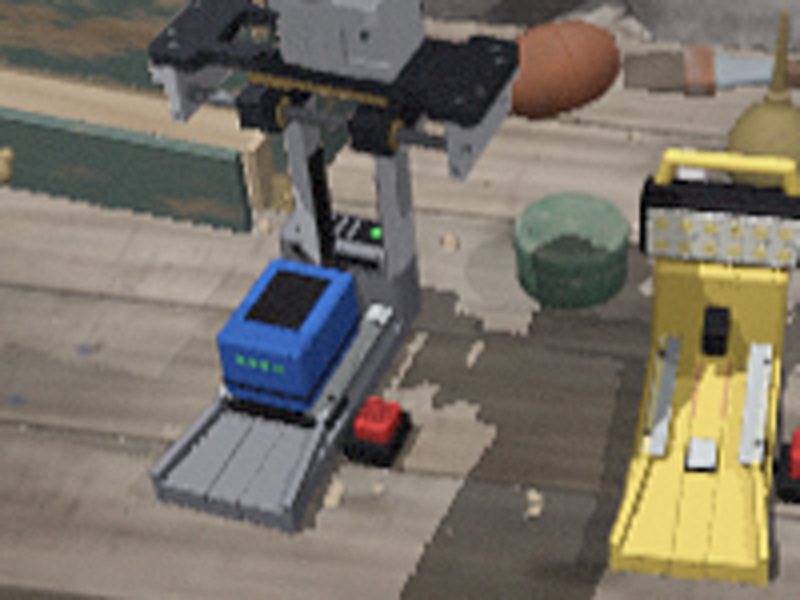

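The pack has sprung out to about x = 11 and its rear face is level with the rail ends. The button is back up and nothing else moved. I'll move over the pack, open, and descend to the grasp.

Call:
apply_moves(fingers=[94,94,94,94,94,94,94,94,94,94,94,94], dp=[[-4,22,0],[-4,22,0],[-3,20,0],[0,0,0],[0,0,0],[0,0,25],[0,0,25],[0,0,20],[0,0,10],[0,0,0],[0,0,0],[0,0,0]], rot=[[0,0,0],[0,0,0],[0,0,0],[0,0,0],[0,0,0],[0,0,0],[0,0,0],[0,0,0],[0,0,0],[0,0,0],[0,0,0],[0,0,0]])

```text
clock: 6.68
eef_pos: [0.5052, 0.2929, 0.0935]
ee_rot: [0.001, -0.183, 0.983, 0.0]
wrist_force: [0.6, 0.6, 0.2]
gripper_width: 1.001
```

```bash
python3 -c "
from go import *
rel(CH,(-1,0,63)); s=r.sense();print(s['wrist_force'],s['eef_pos'],s['gripper_width'])
im=r.grab_frame('scene')
cv2.imwrite('pics/p3.png',cv2.resize(im[120:240,170:330,::-1],None,fx=5,fy=5,interpolation=cv2.INTER_CUBIC))"
```

```text
target [0.5031 0.2931 0.063 ] tool dp mm [ 2.   1.  30.5] rotvec deg [-0.01  0.13  0.09] dp in target frame [ 1.9  0.9 30.5]
[0.58663027 0.58349665 0.21398126] [0.50516605 0.29293394 0.09351063] 1.0006971896954673
```

View pics/p3.png

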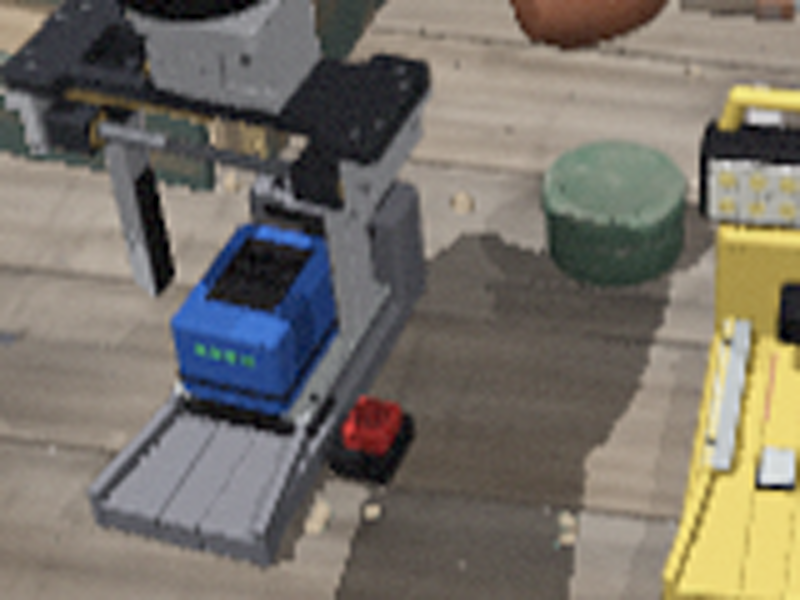

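The open fingers straddle the blue pack evenly, left finger at (150,290) and right at (350,300) in the crop. I'll go down and grip lightly first.

Call:
apply_moves(fingers=[94,94,94,94,30,30,30,30,30,30,30,30], dp=[[2,1,15],[0,0,10],[0,0,5],[0,0,0],[0,0,0],[0,0,0],[0,0,0],[0,0,0],[0,0,0],[0,0,0],[0,0,0],[0,0,0]], rot=[[0,0,0],[0,0,0],[0,0,0],[0,0,0],[0,0,0],[0,0,0],[0,0,0],[0,0,0],[0,0,0],[0,0,0],[0,0,0],[0,0,0]], squeeze=10)

```text
clock: 7.73
eef_pos: [0.5019, 0.2934, 0.0623]
ee_rot: [0.0, -0.183, 0.983, 0.0]
wrist_force: [-0.7, 0.8, 1.6]
gripper_width: 0.593
```

```bash
python3 -c "
from go import *
rel(CH,(-1,0,63)); s=r.sense();print(s['wrist_force'],s['wrist_torque'],s['eef_pos'],s['gripper_width']*94)"
```

```text
target [0.5031 0.2931 0.063 ] tool dp mm [-1.  -0.6 -0.7] rotvec deg [0.02 0.02 0.11] dp in target frame [-1.  -0.6 -0.7]
[-0.74397806  0.76246166  1.58773492] [ 0.24452167  0.12633464 -0.04448554] [0.50191757 0.29336191 0.06233195] 55.78141327685979
```

Call:
apply_moves(fingers=[30,30,30,30,30,30,30,30,30,30,30,30], dp=[[0,0,0],[0,0,0],[3,0,0],[6,0,0],[8,0,0],[8,0,0],[8,0,0],[8,0,0],[8,0,0],[8,0,0],[3,0,0],[0,0,0]], rot=[[0,0,0],[0,0,0],[0,0,0],[0,0,0],[0,0,0],[0,0,0],[0,0,0],[0,0,0],[0,0,0],[0,0,0],[0,0,0],[0,0,0]], squeeze=35)

```text
clock: 8.73
eef_pos: [0.4446, 0.2712, 0.0623]
ee_rot: [-0.001, -0.183, 0.983, -0.0]
wrist_force: [-2.5, -1.7, 6.9]
gripper_width: 0.596
```

```bash
python3 -c "
from go import *
rel(CH,(-85,0,62.5)); s=r.sense();print(s['wrist_force'],s['wrist_torque'],s['eef_pos'],s['gripper_width']*94)"
```

```text
target [0.4246 0.263  0.0625] tool dp mm [21.5 -0.4 -0.1] rotvec deg [ 0.   -0.11  0.12] dp in target frame [21.5 -0.4 -0.2]
[-2.46915991 -1.68941717  6.93227595] [0.02532846 0.41402382 0.0186895 ] [0.44460061 0.27115839 0.06234686] 56.067180186626416
```

Call:
apply_moves(fingers=[30,30,30,30,30], dp=[[8,0,0],[8,0,0],[7,0,0],[0,0,0],[0,0,0]], rot=[[0,0,0],[0,0,0],[0,0,0],[0,0,0],[0,0,0]])

```text
clock: 9.15
eef_pos: [0.4232, 0.2628, 0.0623]
ee_rot: [-0.001, -0.183, 0.983, -0.0]
wrist_force: [-2.8, -3.2, 8.9]
gripper_width: 0.592
```

```bash
python3 -c "
from go import *
rel(CH,(-85,0,62.5)); s=r.sense();print(s['wrist_force'],s['wrist_torque'],s['eef_pos'],s['gripper_width']*94)
im=r.grab_frame('scene')
cv2.imwrite('pics/p4.png',cv2.resize(im[130:250,160:320,::-1],None,fx=5,fy=5,interpolation=cv2.INTER_CUBIC))"
```

```text
target [0.4246 0.263  0.0625] tool dp mm [-1.4 -0.3 -0.2] rotvec deg [-0.01 -0.1   0.13] dp in target frame [-1.4 -0.3 -0.2]
[-2.81744303 -3.15108272  8.87845774] [0.07268893 0.25162158 0.02633787] [0.42324594 0.26283249 0.06232886] 55.63703029403371
```

View pics/p4.png

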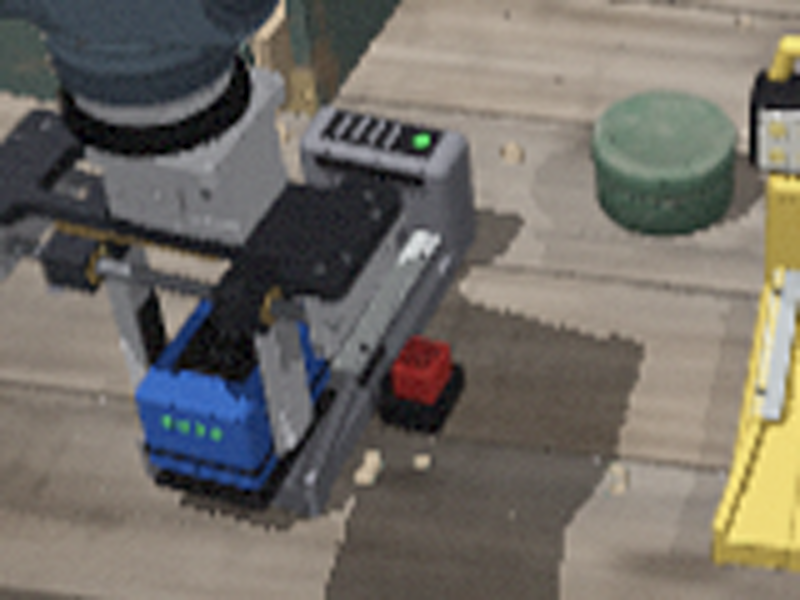

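The pack stands on the runway clear of the rails, with its rear overhanging the front edge as expected. I'll lift it.

Call:
apply_moves(fingers=[30,30,30,30,30,30,30,30], dp=[[0,0,-3],[0,0,-5],[0,0,-10],[0,0,-20],[0,0,-20],[0,0,-15],[0,0,-5],[0,0,0]], rot=[[0,0,0],[0,0,0],[0,0,0],[0,0,0],[0,0,0],[0,0,0],[0,0,0],[0,0,0]])

```text
clock: 9.87
eef_pos: [0.4248, 0.2634, 0.1413]
ee_rot: [0.001, -0.183, 0.983, 0.0]
wrist_force: [1.0, -0.6, -5.8]
gripper_width: 0.593
```

```bash
python3 -c "
from go import *
rel(LA,(-85,0,110)); s=r.sense();print(s['wrist_force'],s['wrist_torque'],s['eef_pos'],s['gripper_width']*94)"
```

```text
target [0.5599 0.026  0.11  ] tool dp mm [ -40.4 -270.2   31.4] rotvec deg [ -0.02   0.12 -10.88] dp in target frame [  11.3 -273.    31.3]
[ 1.02555604 -0.56857385 -5.78986789] [ 0.05047458  0.04044151 -0.00520074] [0.42480759 0.26344312 0.14133548] 55.7432464626715
```

Call:
apply_moves(fingers=[30,30,30,30,30,30,30,30,30,30,30,30], dp=[[0,0,0],[0,0,0],[0,0,0],[1,-15,0],[1,-30,0],[2,-35,0],[2,-38,0],[2,-38,0],[1,-38,0],[1,-35,0],[1,-27,0],[0,-17,0]], rot=[[0,0,-3.6],[0,0,-3.6],[0,0,-3.7],[0,0,0],[0,0,0],[0,0,0],[0,0,0],[0,0,0],[0,0,0],[0,0,0],[0,0,0],[0,0,0]])

```text
clock: 10.87
eef_pos: [0.5598, 0.0234, 0.1384]
ee_rot: [-0.001, -0.275, 0.962, 0.0]
wrist_force: [-0.1, 0.2, -4.5]
gripper_width: 0.596
```

Call:
apply_moves(fingers=[30,30,30,30], dp=[[0,0,0],[0,0,10],[0,0,10],[0,0,0]], rot=[[0,0,0],[0,0,0],[0,0,0],[0,0,0]])

```text
clock: 11.2
eef_pos: [0.5567, 0.0275, 0.1162]
ee_rot: [-0.003, -0.276, 0.961, 0.002]
wrist_force: [-0.6, -0.5, -5.1]
gripper_width: 0.592
```

```bash
python3 -c "
from go import *
rel(LA,(-85,0,105)); s=r.sense();print(s['wrist_force'],s['eef_pos'],s['gripper_width']*94)
a=[r.grab_frame(n)[y:y+130,x:x+130,::-1] for n,x,y in(('scene',260,140),('top',270,135))]
cv2.imwrite('pics/s5.png',a[0]);cv2.imwrite('pics/p5.png',cv2.resize(np.hstack(a),None,fx=3.05,fy=3.05,interpolation=cv2.INTER_CUBIC))"
```

```text
target [0.5599 0.026  0.105 ] tool dp mm [-2.  -3.1 11.2] rotvec deg [ 0.28 -0.3   0.1 ] dp in target frame [-1.9 -3.1 11.2]
[-0.61097977 -0.51827894 -5.0828096 ] [0.55667495 0.02753948 0.11624005] 55.692167738954915
```

View pics/p5.png

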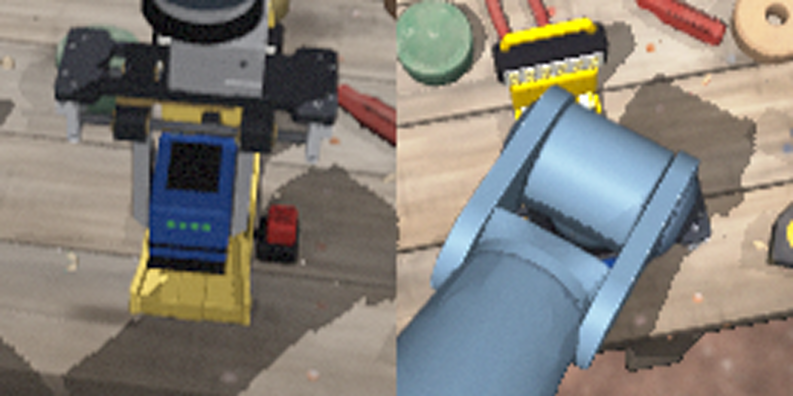

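The pack is held upright above the lamp's runway, centred between the guides in the scene view. I'll let it settle, correct, and lower it a little further back where the flare is wider.

Call:
apply_moves(fingers=[30,30,30,30], dp=[[0,0,0],[0,0,0],[0,0,0],[0,0,0]], rot=[[0,0,0],[0,0,0],[0,0,0],[0,0,0]])

```text
clock: 11.63
eef_pos: [0.56, 0.0261, 0.1206]
ee_rot: [0.0, -0.276, 0.961, -0.0]
wrist_force: [-0.7, -0.5, -4.4]
gripper_width: 0.591
```

```bash
python3 -c "
from go import *
rel(LA,(-92,0,75)); s=r.sense();print(s['wrist_force'],s['eef_pos'],s['gripper_width']*94)"
```

```text
target [0.554  0.0222 0.075 ] tool dp mm [ 7.2 -0.  45.6] rotvec deg [-0.03  0.04  0.03] dp in target frame [ 7.2 -0.1 45.6]
[-0.69507861 -0.53162252 -4.38622823] [0.5600417  0.02611155 0.12056061] 55.59943010437124
```

Call:
apply_moves(fingers=[30,30,30,30,30,30,30], dp=[[7,0,10],[0,0,15],[0,0,12],[0,0,8],[0,0,0],[0,0,0],[0,0,0]], rot=[[0,0,0],[0,0,0],[0,0,0],[0,0,0],[0,0,0],[0,0,0],[0,0,0]])

```text
clock: 12.22
eef_pos: [0.5544, 0.0221, 0.0755]
ee_rot: [0.0, -0.276, 0.961, -0.0]
wrist_force: [-0.3, -0.2, -4.4]
gripper_width: 0.593
```

```bash
python3 -c "
from go import *
rel(LA,(-92,0,62)); s=r.sense();print(s['wrist_force'],s['eef_pos'],s['gripper_width']*94)
im=r.grab_frame('scene')
for P in [(-95,42,26),(-95,-42,26),(-95,42,0),(-95,-42,0),(-119,28,31),(-119,-28,31),(-119,0,31),(-95,0,18)]: print(P,((proj('scene',W(LA,P))[0]-[285,165]+.5)*8-.5).round(0))
cv2.imwrite('pics/p6.png',cv2.resize(im[165:240,285:375,::-1],None,fx=8,fy=8,interpolation=cv2.INTER_CUBIC))"
```

```text
target [0.554  0.0222 0.062 ] tool dp mm [ 0.3  0.3 13.5] rotvec deg [-0.04  0.04  0.01] dp in target frame [ 0.3  0.3 13.5]
[-0.33211065 -0.17599356 -4.43657046] [0.55436571 0.02214577 0.07554895] 55.78490509404718
(-95, 42, 26) [150. 557.]
(-95, -42, 26) [446. 585.]
(-95, 42, 0) [150. 616.]
(-95, -42, 0) [441. 645.]
(-119, 28, 31) [190. 614.]
(-119, -28, 31) [391. 634.]
(-119, 0, 31) [290. 624.]
(-95, 0, 18) [297. 589.]
```

View pics/p6.png

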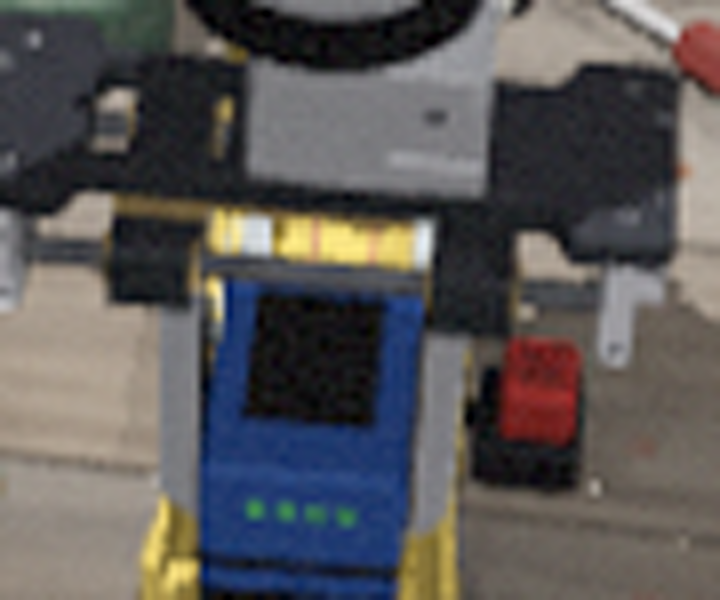

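In the crop the pack sits roughly centred between the yellow guides, at columns 202–402 against 143–458, and may be 1–2 mm to the right. I'll shift +1 mm in y and set it down. After that I'll release it and push from behind so the flare can centre it.

Call:
apply_moves(fingers=[30,30,30,30,30,30,30], dp=[[0,1,0],[0,0,4],[0,0,4],[0,0,3],[0,0,2],[0,0,0],[0,0,0]], rot=[[0,0,0],[0,0,0],[0,0,0],[0,0,0],[0,0,0],[0,0,0],[0,0,0]])

```text
clock: 12.85
eef_pos: [0.5536, 0.0231, 0.0623]
ee_rot: [0.0, -0.276, 0.961, -0.0]
wrist_force: [-1.1, 0.4, -0.7]
gripper_width: 0.594
```

```bash
python3 -c "
from go import *
rel(LA,(-92,0,62)); s=r.sense();print(s['wrist_force'],s['wrist_torque'],s['eef_pos'],s['gripper_width']*94)"
```

```text
target [0.554  0.0222 0.062 ] tool dp mm [ 0.1 -0.9  0.3] rotvec deg [-0.01  0.02  0.01] dp in target frame [ 0.1 -0.9  0.3]
[-1.07010471  0.38375994 -0.70410514] [ 0.14674698  0.19801892 -0.00387679] [0.55359362 0.02306884 0.06234972] 55.823678608048084
```

It's on the deck, since the weight has come off the wrist. I'll advance a little, still gripped, and watch the lateral force.

Call:
apply_moves(fingers=[30,30,30,30,30], dp=[[-3,0,0],[-4,0,0],[-3,0,0],[0,0,0],[0,0,0]], rot=[[0,0,0],[0,0,0],[0,0,0],[0,0,0],[0,0,0]], squeeze=15)

```text
clock: 13.27
eef_pos: [0.5627, 0.0286, 0.0624]
ee_rot: [0.001, -0.276, 0.961, -0.0]
wrist_force: [2.3, 1.1, -1.0]
gripper_width: 0.598
```

```bash
cat > st.py <<'E'
from go import *
s=r.sense();w,x,y,z=s["ee_rot"];R=Ro.from_quat([x,y,z,w]).inv()
d=s["eef_pos"]-np.array([LA[0],LA[1],0]);c,n=np.cos(LA[2]),np.sin(LA[2])
print("t",s["clock"],"F tool",R.apply(s["wrist_force"]).round(2),"M",R.apply(s["wrist_torque"]).round(2),"TCP in lamp mm",(1e3*np.array([c*d[0]+n*d[1],-n*d[0]+c*d[1],d[2]])).round(1),"w",round(s["gripper_width"]*94,1))
E
python3 st.py
```

```text
t 13.2667 F tool [-2.58 -0.26  0.97] M [-0.16 -0.23  0.04] TCP in lamp mm [-81.2   0.8  62.4] w 56.2
```

Call:
apply_moves(fingers=[30,30,30,30,30,30,30], dp=[[-3,0,0],[-3,0,0],[-3,0,0],[-2,0,0],[-2,0,0],[0,0,0],[0,0,0]], rot=[[0,0,0],[0,0,0],[0,0,0],[0,0,0],[0,0,0],[0,0,0],[0,0,0]])

```text
clock: 13.85
eef_pos: [0.5733, 0.0354, 0.0624]
ee_rot: [0.0, -0.276, 0.961, -0.0]
wrist_force: [-1.5, -0.5, 3.1]
gripper_width: 0.6
```

```bash
python3 st.py
```

```text
t 13.85 F tool [ 1.52  0.31 -3.15] M [-0.21  0.26 -0.07] TCP in lamp mm [-68.7   0.9  62.4] w 56.4
```

It has entered the rails with negligible side force. I'll carry on, still gripped.

Call:
apply_moves(fingers=[30,30,30,30,30,30,30,30,30,30], dp=[[-3,0,0],[-4,0,0],[-4,0,0],[-4,0,0],[-4,0,0],[-4,0,0],[-4,0,0],[-3,0,0],[0,0,0],[0,0,0]], rot=[[0,0,0],[0,0,0],[0,0,0],[0,0,0],[0,0,0],[0,0,0],[0,0,0],[0,0,0],[0,0,0],[0,0,0]])

```text
clock: 14.68
eef_pos: [0.5993, 0.0516, 0.0624]
ee_rot: [0.001, -0.276, 0.961, -0.0]
wrist_force: [0.5, 1.0, 3.2]
gripper_width: 0.598
```

```bash
python3 st.py
```

```text
t 14.6833 F tool [-0.96  0.56 -3.19] M [-0.21 -0.27  0.04] TCP in lamp mm [-38.    0.9  62.4] w 56.2
```

Call:
apply_moves(fingers=[30,30,30,30,30,30,30,30,30,30,30,30], dp=[[0,0,0],[-3,0,0],[-4,0,0],[-4,0,0],[-4,0,0],[-4,0,0],[-4,0,0],[-4,0,0],[-4,0,0],[-4,0,0],[0,0,0],[0,0,0]], rot=[[0,0,0],[0,0,0],[0,0,0],[0,0,0],[0,0,0],[0,0,0],[0,0,0],[0,0,0],[0,0,0],[0,0,0],[0,0,0],[0,0,0]], squeeze=30)

```text
clock: 15.68
eef_pos: [0.6284, 0.0698, 0.0623]
ee_rot: [0.001, -0.276, 0.961, -0.0]
wrist_force: [1.8, 0.5, 4.1]
gripper_width: 0.593
```

```bash
python3 st.py
```

```text
t 15.6833 F tool [-1.78 -0.58 -4.11] M [-0.12 -0.22 -0.  ] TCP in lamp mm [-3.7  0.9 62.3] w 55.8
```

Call:
apply_moves(fingers=[30,30,30,30,30,30,30,30,30], dp=[[-3,0,0],[-4,0,0],[-4,0,0],[-4,0,0],[-4,0,0],[-4,0,0],[-1,0,0],[0,0,0],[0,0,0]], rot=[[0,0,0],[0,0,0],[0,0,0],[0,0,0],[0,0,0],[0,0,0],[0,0,0],[0,0,0],[0,0,0]])

```text
clock: 16.43
eef_pos: [0.647, 0.0814, 0.0625]
ee_rot: [-0.002, -0.276, 0.961, -0.0]
wrist_force: [-6.5, -5.3, 9.8]
gripper_width: 0.598
```

```bash
python3 st.py
```

```text
t 16.4333 F tool [ 8.3  -1.03 -9.76] M [-0.14  1.26 -0.  ] TCP in lamp mm [18.2  0.9 62.5] w 56.2
```

Call:
apply_moves(fingers=[30,30,30,30,30], dp=[[-2,0,0],[-2,0,0],[-1.5,0,0],[0,0,0],[0,0,0]], rot=[[0,0,0],[0,0,0],[0,0,0],[0,0,0],[0,0,0]])

```text
clock: 16.85
eef_pos: [0.6514, 0.0843, 0.0624]
ee_rot: [-0.002, -0.276, 0.961, -0.0]
wrist_force: [-8.5, -5.3, 10.7]
gripper_width: 0.593
```

```bash
python3 st.py
```

```text
t 16.85 F tool [ 10.1    0.02 -10.62] M [-0.25  1.27 -0.03] TCP in lamp mm [23.5  1.  62.4] w 55.7
```

```bash
python3 -c "
from go import *
im=r.grab_frame('scene');print(blobs(im,(0,150,60),(6,255,255),(340,195,365,235),8)[0])
print(((proj('scene',[W(LA,(-12,-64,z)) for z in (36,26)]))))
cv2.imwrite('pics/s7.png',im[:,:,::-1])"
```

```text
[(np.int32(95), array([351.9, 213.7]), array([347, 207,  10,  13], dtype=int32))]
[[352.16412239 209.45746782]
 [351.81906007 212.40244763]]
```

Call:
apply_moves(fingers=[30,30,30,30], dp=[[-1.5,0,0],[-1,0,0],[0,0,0],[0,0,0]], rot=[[0,0,0],[0,0,0],[0,0,0],[0,0,0]])

```text
clock: 17.23
eef_pos: [0.6531, 0.0854, 0.0624]
ee_rot: [-0.003, -0.276, 0.961, -0.0]
wrist_force: [-10.0, -5.6, 11.7]
gripper_width: 0.594
```

```bash
python3 st.py; python3 -c "
from go import *
im=r.grab_frame('scene');print(blobs(im,(0,150,60),(6,255,255),(340,195,365,235),8)[0])
cv2.imwrite('pics/s8.png',im[:,:,::-1])"
```

```text
t 17.2333 F tool [ 11.49   0.59 -11.6 ] M [-0.27  1.61 -0.07] TCP in lamp mm [25.5  1.  62.4] w 55.8
[(np.int32(97), array([352.1, 213.9]), array([348, 207,   9,  14], dtype=int32))]
```

The lamp button's top row is 207, the same as before the push, so the catch appears to be up. I'll ease back a few mm to see whether it holds.

Call:
apply_moves(fingers=[30,30,30,30,30], dp=[[2,0,0],[2,0,0],[1,0,0],[0,0,0],[0,0,0]], rot=[[0,0,0],[0,0,0],[0,0,0],[0,0,0],[0,0,0]])

```text
clock: 17.7
eef_pos: [0.6507, 0.084, 0.0623]
ee_rot: [-0.0, -0.276, 0.961, 0.0]
wrist_force: [-1.5, -0.6, 6.6]
gripper_width: 0.594
```

```bash
python3 st.py
```

```text
t 17.7 F tool [ 1.62  0.27 -6.59] M [-0.3   0.25  0.15] TCP in lamp mm [22.7  1.1 62.3] w 55.9
```

Call:
apply_moves(fingers=[30,30,30,30], dp=[[1,0,0],[1,0,0],[0,0,0],[0,0,0]], rot=[[0,0,0],[0,0,0],[0,0,0],[0,0,0]])

```text
clock: 18.03
eef_pos: [0.6498, 0.0834, 0.0624]
ee_rot: [0.001, -0.276, 0.961, 0.0]
wrist_force: [3.4, 2.2, 2.9]
gripper_width: 0.594
```

```bash
python3 st.py
```

```text
t 18.0333 F tool [-4.09  0.05 -2.9 ] M [-0.32 -0.75  0.1 ] TCP in lamp mm [21.7  1.1 62.4] w 55.8
```

The pull meets −4 N and the pack doesn't follow, so the catch is holding. I'll relax, release and lift.

Call:
apply_moves(fingers=[30,76,76,76,76,76,76,76,76,76,76,76], dp=[[-1.5,0,0],[0,0,0],[0,0,0],[0,0,0],[0,0,0],[0,0,-5],[0,0,-15],[0,0,-25],[0,0,-30],[0,0,-30],[0,0,-20],[0,0,0]], rot=[[0,0,0],[0,0,0],[0,0,0],[0,0,0],[0,0,0],[0,0,0],[0,0,0],[0,0,0],[0,0,0],[0,0,0],[0,0,0],[0,0,0]])

```text
clock: 19.03
eef_pos: [0.6537, 0.0837, 0.1949]
ee_rot: [0.006, -0.276, 0.961, -0.002]
wrist_force: [-0.5, -0.7, 0.5]
gripper_width: 0.809
```

Call:
apply_moves(fingers=[76,76,76,76,76,76,76,76,76,76], dp=[[10,15,-25],[15,25,-20],[15,30,0],[15,30,0],[15,30,0],[15,30,0],[10,25,0],[5,15,0],[0,0,0],[0,0,0]], rot=[[0,0,0],[0,0,0],[0,0,0],[0,0,0],[0,0,0],[0,0,0],[0,0,0],[0,0,0],[0,0,0],[0,0,0]])

```text
clock: 19.87
eef_pos: [0.4597, 0.2005, 0.2322]
ee_rot: [0.0, -0.276, 0.961, -0.0]
wrist_force: [-0.1, -0.4, 0.1]
gripper_width: 0.81
```

```bash
python3 st.py; python3 -c "
from go import *
S=r.grab_frame('scene');T=r.grab_frame('top')
print(blobs(S,(0,150,60),(6,255,255),(340,195,365,235),8)[0],blobs(T,(0,150,60),(6,255,255),(340,180,365,205),8)[0])
for n,im,b in(('scene',S,(280,130,365,250)),('top',T,(290,135,365,245))): print(blobs(im,(105,120,60),(125,255,255),b)[0])
for n in('scene','top'): print([proj(n,W(LA,(d+a,b,80)))[0].round(1).tolist() for d in (35,11) for a,b in((-40,28),(-40,-28),(40,-28),(40,28))])
cv2.imwrite('pics/p9.png',cv2.resize(np.hstack([S[110:240,280:410,::-1],T[120:250,260:390,::-1]]),None,fx=3.05,fy=3.05,interpolation=cv2.INTER_CUBIC))"
```

```text
t 19.8667 F tool [ 0.31 -0.31 -0.13] M [-0.05 -0.05  0.04] TCP in lamp mm [-77.5 201.1 232.2] w 76.2
[(np.int32(107), array([351.8, 213.6]), array([347, 208,  10,  12], dtype=int32))] [(np.int32(72), array([349.6, 192.2]), array([346, 187,   9,  11], dtype=int32))]
[(np.int32(579), array([326.9, 191. ]), array([315, 171,  25,  37], dtype=int32))]
[(np.int32(388), array([324.9, 180. ]), array([313, 163,  24,  33], dtype=int32))]
[[314.3, 190.4], [338.3, 192.5], [340.6, 170.4], [317.8, 168.4], [313.2, 197.5], [337.6, 199.7], [339.9, 176.8], [316.8, 174.8]]
[[318.1, 192.1], [337.5, 188.0], [331.4, 161.4], [312.2, 165.4], [319.9, 200.3], [339.4, 196.1], [333.2, 169.3], [314.0, 173.4]]
```

View pics/p9.png

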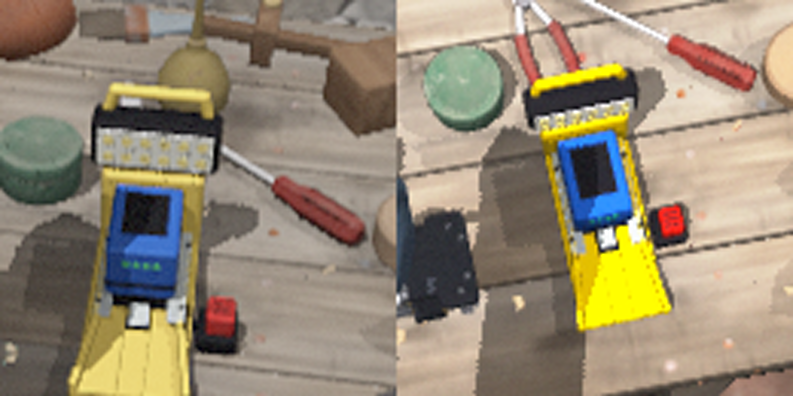

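The pack stands fully home with the steel catch up behind it, both buttons up and the bystanders untouched. Its outline matches the seat projection for x = 35, not x = 11.

```bash
python3 -c "
from rig import r
print(r.hand_in())"
```

```text
the job is handed in; nothing more can be done
None
```

The battery pack is latched fully home in the work light, and I handed the job in at about 20 s. I pressed the charger's button, the pack sprang out, and I gripped it and drew it back along the rails. I then lifted it off, set it on the lamp's runway and pushed it home, still gripped.

**What the last checks showed**
- **Position:** the pack's outline in both cameras matches the latched position (x = 35) and not the sprung-out one (x = 11).
- **Catch:** the steel catch is visible behind the pack, and the lamp's button is back at its original height. A pull of about 4 N before release did not bring the pack back.
- **Robot:** the arm is clear and touching nothing. The highest force I read was about 16 N at the wrist, while pushing home.
- **Bystanders:** the tin looks undisturbed in the last picture. The plane and tape measure were outside that crop, but the arm never went near them.

**What was uncertain or disagreed**
- The two cameras placed the lamp up to about 5 mm and 1.5° apart. The average proved good, with almost no side force in the rails.
- I never felt the firm stop beyond the latch, so the latching rests on the pull test and the pictures.
- I viewed 11 pictures, one over the budget.

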